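# Drop the mixing ball into the glaze jar

## Robot

A 6-joint arm with a two-finger parallel gripper is mounted at the origin on the work surface. World frame = base frame: x ahead of the robot, y to its left, z up, the work surface at z = 0. Lengths are in m, angles in degrees, forces in N, time in s.
With the tool pointing down it reaches from about 0.4 to 0.825 m from the base axis. Payload 7 kg.
Tool frame: the origin (TCP) lies between the finger pads, 19 mm behind the fingertips; this is the grasp point; z points along the fingers, y is the line along which they close (so a half turn about z gives the same grasp; the last joint's range is limited). The gripper opens to 88 mm and grips with 3 to 60 N. Pads are 19 mm wide; open, the fingers measure 130 mm over their backs; the gripper's body (78 mm by 193 mm) begins 47 mm behind the grasp point.
Start: joints at [-48.753, 20.546, 0.682, 0, -70.136, -16.507], TCP at [0.282, -0.613, 0.245] pointing down, gripper open.
Joint ranges: [-176.03, 176.03], [-82.01, 121.73], [-58.28, 71.71], [-173.87, 95.51], [-174.79, -0.11], [-173.66, 173.66]. Speed limits (degrees/s): [136.94, 136.94, 172.46, 180, 180, 180].

## Interface

Orientations are given as [roll, pitch, yaw] about the fixed x, y, z axes, in that order (R = Rz(yaw) Ry(pitch) Rx(roll)).
In Python, from plant import r gives the robot as it stands.
- The arm moves only by the tool carry_out, never from a script. Its argument "targets" is a list of rows, each a list of 6 numbers: the shift along the tool's x, y, z scaled (see below), then the turn, a rotation vector about the tool's x, y, z scaled (see below). A call has 1 to 5 rows; each row shifts and turns the commanded pose from where the row before left it, along the tool's axes as they then stand; what a row does not reach is not made up. The controller multiplies each number of a shift by 0.5 m and each number of a turn by 60 degrees. A row lasts 1/8 s, in which the tool goes at most 62.5 mm and 10.7 degrees, less where a joint would pass 70% of its speed; a pose out of reach is approached as far as the arm can. A call with a number of a shift or a turn outside -1 to 1 is refused whole. A call with a gripper value outside its range is refused whole. "hand" is the opening, from 0 (shut) to 1 (fully open), set as the call begins (left out, the last holds). The fingers move at their own pace and stop on an object; "squeeze" is the grip in N (left out, the last holds). Time passes only in rows, so rows that do not move let the fingers close. It gives the time, the measured TCP pose, the force, the opening and the grip force at its end, in the units of the state.
- r.get_state(): the state, without advancing time (a new reading comes with each control period).
- r.capture(name): name is "side" or "top" or "wrist"; returns the picture (400x640x3 uint8, red, green, blue); there is no depth.
- r.camera_info(name): a dict with "K" (3x3 intrinsics, pixels), "eye" and "attitude" of the camera in the world. Camera axes: x right, y down, z forward; pixel columns grow to the right and rows downward; lengths in m; the calibration is good to about 2 mm. A picture is of the moment at which its call begins: read the wrist's pose just before it. camera_info takes no time and is no camera call; for the wrist camera it gives the pose at the moment of the call.
- r.close_job(): hands the job in; it is judged then, once.
The state is a dict: "time_s": time; "joints": joint angles; "qd": joint speeds; "joint_torque": joint torques, N m; "tcp_pos": TCP position; "eef_rot": TCP orientation; "contact_force": force on the tool from outside, world axes, zero at the start; "moment": the same for the moment, N m; "gripper_width": finger opening in m; "gripper_force": force on a finger pad.
Only numpy, scipy, OpenCV 4.12 (cv2) and the standard library are available. Lean on these libraries where they do the work, as an engineer would, in place of code of your own. Each camera call takes 0.05 s, during which the arm holds its last target. There are 200 camera calls.

## Task

Pick up the square metal drop cup with the white mixing ball in it, hold it upright over the tall straight-sided glaze jar, and lower it until the jar's rim pushes up the cup's release tab, so that the bottom swings open and the ball drops into the jar. Then stand the empty cup upright on a free spot of the counter again and let go, leaving the jar standing where it is.

Things in the scene. Friction and masses are not known exactly. Their poses are not given: they have to be found in the camera images.
- cup: Drop cup: upright square sheet-metal tube 50 x 50 mm, 95 mm tall, walls 3 mm, open on top, about 0.2 kg, standing on its +y and -y walls. Origin: centre of underside, z up. Release tab: level plate 26 mm wide, underside 11 mm up, out of the -x side (starts roughly towards the robot) to 70 mm from the axis. Grasp from above across the +y/-y walls, TCP 70 mm up, 40 N; the cup then hangs firm.
- flap (a joint): Angle of the cup's sprung floor flap, rad: 0 shut to 1.2. Flap (top 14 mm up) and tab are one plate, a seesaw hinged at the cup's x = -25 mm, z = 12.5 mm, along y: tab up, flap down. The tab needs 2 to 5 N; the spring shuts it. From 0.5 the ball rolls out past the +x end; 0.6 to 0.9 is good: with the cup centred on the jar, 15 to 25 mm down after the tab meets the rim.
- jar: Glaze jar, white stoneware: plain straight cylinder without handle, outer diameter 106 mm, inner 96 mm, 110 mm tall, open, floor 6 mm thick, about 1.3 kg, loose. Origin: centre of underside, z up. It stands in a row with a smaller white mug with a handle and a low wide white bowl, in any order, beyond the cup. Within 10 mm of its centre the cup's foot fits inside, tab across the rim.
- ball_center (a point): Centre of the white porcelain mixing ball, 20 mm in diameter, 12 g. It starts loose on the floor of the drop cup, where it can roll.
Mind the look-alikes: they are no part of the job. Leave any yellow look-alike of the cup alone.

How it is judged (in metres and radians):
On the way, in this order (a step that is already met when the one before it is completed fails the run):
1. the drop cup, with the ball still in it and its bottom shut, is held upright over the jar (horizontal distance between cup and jar below 0.035 m and height (world z) of cup above 0.07 m and angle between cup's own z axis and vertical below 0.3 rad and value of joint flap below 0.2 rad and contact force between the fingers and cup above 1 N and horizontal distance between ball_center and cup below 0.03 m and z of ball_center in the frame of cup above 0.015 m), for 0.1 s.
2. the jar pushes the tab up and the bottom swings open over the jar (value of joint flap above 0.35 rad and contact force between cup and jar above 0.3 N and horizontal distance between cup and jar below 0.035 m), for 0.05 s.
At the end, for the whole second after the job is handed in: The ball lies at the bottom of the jar; the jar stands upright within 30 mm of where it started; the empty cup stands upright (within 0.1 rad) and still on the counter (underside within 8 mm of it), its bottom shut again (horizontal distance between ball_center and jar below 0.05 m and z of ball_center in the frame of jar between 0 and 0.04 m and angle between each of jar, cup's own z axis and vertical below 0.1 rad and distance of jar from where it was at the start of the episode below 0.03 m and height (world z) of cup between -0.005 and 0.008 m and value of joint flap below 0.15 rad and linear speed of cup below 0.02 m/s); the robot touches nothing.
It fails at once if the drop cup is tipped more than 35 degrees (angle between cup's own z axis and vertical above 0.61 rad).
It also fails if it takes over 46 s, if anything falls off the work surface, if the arm or the gripper's body presses on something with over 40 N, if the wrist force passes 120 N, or if a joint passes its speed limit or range.

## Working session

There is one attempt and no reset: what is moved stays moved. The work goes in short steps, Python scripts to look and compute and a tool call to move; the robot and the scene stay as the last step left them, time stands still between calls to the robot, and variables do not carry over. Pictures are saved under pics/ and viewed, at most 10 in all, crops included, and the job is handed in when it is done.

Besides the shell and the picture viewer there is one more tool, called after "Call:" by a JSON object that holds its "fn" and its "kwargs", one argument or row to a line. carry_out: Moves the arm, as the interface text tells. Its arguments: {"type":"object","properties":{"targets":{"type":"array","items":{"type":"array","items":{"type":"number","minimum":-1,"maximum":1}}},"hand":{"type":"number"},"squeeze":{"type":"number"}},"required":["targets"]}

```bash
mkdir -p pics; ls
python3 - <<'E'
from plant import r
import cv2,numpy as np
for n in ("side","top"):
    im=r.capture(n); cv2.imwrite(f"pics/{n}0.png",im[:,:,::-1]); c=r.camera_info(n); print(n,np.round(c["K"],1).tolist(),c["eye"],c["attitude"])
s=r.get_state(); print(s["time_s"],s["tcp_pos"],s["eef_rot"])
E
```

```text
pics
side [[363.8, 0.0, 316.5], [0.0, 363.8, 206.9], [0.0, 0.0, 1.0]] [ 0.20836009 -0.40191489  0.53247949] [-134.02151424    0.53324281  -39.77078191]
top [[366.1, 0.0, 323.4], [0.0, 366.1, 199.5], [0.0, 0.0, 1.0]] [ 0.42589452 -0.00357088  0.69863304] [-170.64440835    1.03805719  -89.50179836]
0.1 [ 0.28229307 -0.61268439  0.24451829] [ 1.79914377e+02 -7.27552670e-03 -1.55265618e+02]
```

View pics/top0.png

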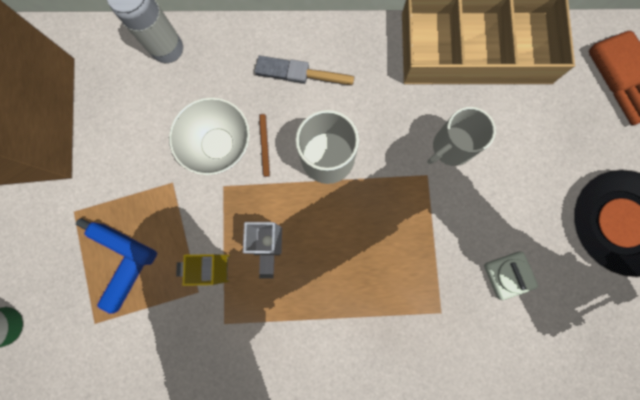

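View pics/side0.png

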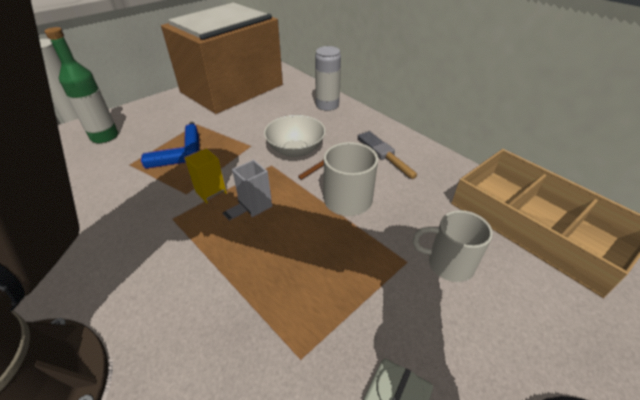

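Seen from above: the top view has a grey metal cup at (260,238) with its tab at (266,268), the yellow look-alike at (205,270), and a green-grey box at (511,275). White vessels are the jar (327,146), mug with handle (470,130) and bowl (208,136). I choose the grey cup and the jar without a handle, and check them in a crop.

```bash
cat > h.py <<'E'
import cv2,numpy as np
from scipy.spatial.transform import Rotation as R
def ray(c,uv,z):
    K=np.array(c["K"]);d=R.from_euler('xyz',c["attitude"],degrees=True).as_matrix()@np.linalg.inv(K)@[uv[0],uv[1],1]
    e=np.array(c["eye"]);return (e+d*(z-e[2])/d[2])
def proj(c,p):
    q=R.from_euler('xyz',c["attitude"],degrees=True).as_matrix().T@(np.array(p)-c["eye"]);q=np.array(c["K"])@q;return q[:2]/q[2]
E
python3 - <<'E'
from h import *
from plant import r
t=cv2.imread("pics/top0.png");s=cv2.imread("pics/side0.png")
a=cv2.resize(t[95:295,225:375],None,fx=3,fy=3,interpolation=cv2.INTER_CUBIC)
b=cv2.resize(s[130:230,215:390],None,fx=2,fy=2,interpolation=cv2.INTER_CUBIC)
o=np.zeros((600,800,3),np.uint8);o[:600,:450]=a;o[:200,450:800]=b
cv2.imwrite("pics/crop1.png",o)
ct=r.camera_info("top");cs=r.camera_info("side")
print("jar",ray(ct,(327,140),.11),ray(cs,(350,162),.11),"cup",ray(ct,(260,238),.095))
E
```

```text
jar [0.62380872 0.00274202 0.11      ] [ 0.61291486 -0.00989458  0.11      ] cup [0.46037503 0.11213296 0.095     ]
```

View pics/crop1.png

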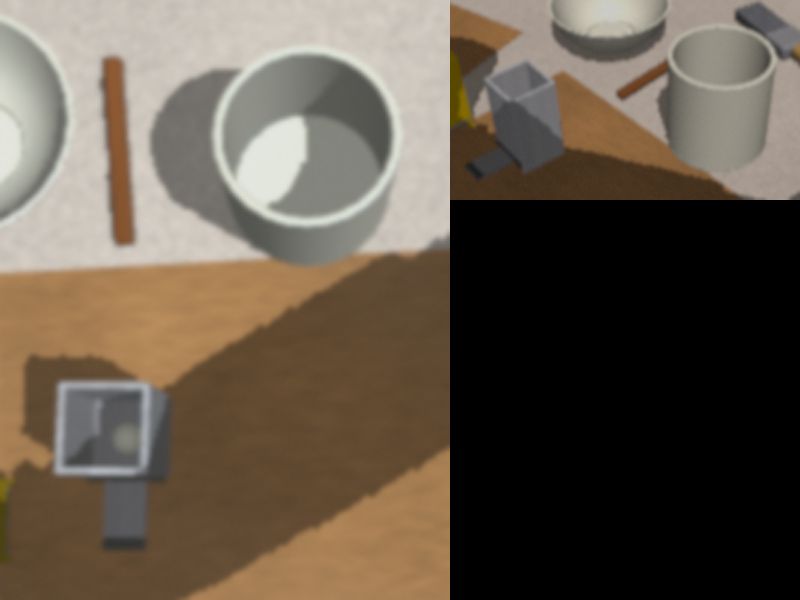

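The crop confirms it: the grey cup's rim corners are about (59,382),(151,382),(147,473),(54,473), with the ball inside at (127,437) and the tab pointing down to (125,548). The jar rim spans x 213–401, y 46–226 and has no handle. I compute poses next.

Run:
```python
from h import *
from plant import r
ct=r.camera_info("top");cs=r.camera_info("side")
f=lambda x,y:((x+.5)/3-.5+225,(y+.5)/3-.5+95)
g=lambda x,y:((x-450+.5)/2-.5+215,(y+.5)/2-.5+130)
C=[ray(ct,f(*p),.095) for p in [(57,380),(152,380),(148,475),(53,475)]]
c=np.mean(C,0);print(np.round(C,4).tolist(),c)
e=[(C[1]-C[0]),(C[2]-C[3])]; print("yaw from -y edge",[np.degrees(np.arctan2(v[0],-v[1])) for v in e],[np.linalg.norm(v) for v in e])
e=[(C[0]-C[3]),(C[1]-C[2])]; print("yaw from x edge",[np.degrees(np.arctan2(v[1],v[0])) for v in e],[np.linalg.norm(v) for v in e])
P=np.array([ray(ct,f(*p),.11) for p in [(213,136),(401,136),(307,46),(307,226)]]);print("jar",np.round(P,4).tolist())
P2=np.array([ray(cs,g(*p),.11) for p in [(667,58),(776,58),(722,25),(722,90)]]);print("jar side",np.round(P2,4).tolist(),P2.mean(0))
Q=[ray(cs,g(*p),.095) for p in [(525,61),(555,82),(517,99),(486,76)]];print("cup side",np.mean(Q,0),np.round(Q,4).tolist())
print("tab end", ray(ct,f(124,540),.013))
print("tab root", ray(ct,f(125,480),.013))
print("board corner z test", ray(ct,(224,186),0),ray(ct,(428,177),0))
print("yellow",ray(ct,(205,270),.095))
# tool needs
s=r.get_state();T=R.from_euler('xyz',s["eef_rot"],degrees=True);print(T.as_matrix().round(3), s["gripper_width"])
```

```text
[[0.4878, 0.1404, 0.095], [0.4881, 0.0876, 0.095], [0.4361, 0.0883, 0.095], [0.4357, 0.1403, 0.095]] [0.46191066 0.11413303 0.095     ]
yaw from -y edge [np.float64(0.39013296924083135), np.float64(0.4793148988234144)] [np.float64(0.05275607861810432), np.float64(0.05202402254647773)]
yaw from x edge [np.float64(0.12084339740978477), np.float64(-0.6861833396165735)] [np.float64(0.052078167608585274), np.float64(0.052005791889370635)]
jar [[0.6237, 0.0553, 0.11], [0.6239, -0.0496, 0.11], [0.6769, 0.0031, 0.11], [0.5722, 0.0024, 0.11]]
jar side [[0.5807, 0.0312, 0.11], [0.6608, -0.0371, 0.11], [0.66, 0.0375, 0.11], [0.5873, -0.0388, 0.11]] [ 0.62221484 -0.00182272  0.11      ]
cup side [0.46358949 0.11274727 0.095     ] [[0.4827, 0.135, 0.095], [0.4865, 0.0875, 0.095], [0.4447, 0.0894, 0.095], [0.4404, 0.1391, 0.095]]
tab end [0.39789505 0.11428166 0.013     ]
tab root [0.43431286 0.11490796 0.013     ]
board corner z test [0.5665695  0.20473437 0.        ] [ 0.58640565 -0.19294572  0.        ]
yellow [0.40775821 0.2001244  0.095     ]
[[-0.908 -0.418 -0.001]
 [-0.418  0.908  0.001]
 [ 0.     0.001 -1.   ]] 0.08749739680260864
```

Call:
{"fn": "carry_out", "kwargs": {
  "targets": [
    [0, 0, 0, 0, 0, 0.1375],
    [0, 0, 0, 0, 0, 0.1375],
    [0, 0, 0, 0, 0, 0.1375],
    [-0.08, 0.03, 0, 0, 0, 0],
    [-0.08, 0.06, 0, 0, 0, 0]
  ],
  "hand": 0.88,
  "squeeze": 40
}}

```text
time_s: 0.72
tcp_pos: [0.3627, -0.5681, 0.2445]
eef_rot: [180.0, -0.0, 179.9]
contact_force: [1.3, 0.1, -0.6]
gripper_width: 0.0774
gripper_force: 0.0
```

Call:
{"fn": "carry_out", "kwargs": {
  "targets": [
    [-0.015, 0.1, 0, 0, 0, 0],
    [-0.015, 0.1, 0, 0, 0, 0],
    [-0.015, 0.1, 0, 0, 0, 0],
    [-0.015, 0.1, 0, 0, 0, 0],
    [-0.015, 0.1, 0, 0, 0, 0]
  ]
}}

```text
time_s: 1.35
tcp_pos: [0.3999, -0.3164, 0.2451]
eef_rot: [180.0, -0.0, 180.0]
contact_force: [0.9, 0.2, 0.0]
gripper_width: 0.0769
gripper_force: 0.0
```

Call:
{"fn": "carry_out", "kwargs": {
  "targets": [
    [-0.015, 0.1, 0, 0, 0, 0],
    [-0.015, 0.1, 0, 0, 0, 0],
    [-0.015, 0.1, 0, 0, 0, 0],
    [-0.015, 0.1, 0, 0, 0, 0],
    [-0.015, 0.1, 0, 0, 0, 0]
  ]
}}

```text
time_s: 1.98
tcp_pos: [0.4373, -0.0664, 0.2454]
eef_rot: [180.0, 0.0, 180.0]
contact_force: [1.8, 0.3, 0.1]
gripper_width: 0.077
gripper_force: 0.0
```

Call:
{"fn": "carry_out", "kwargs": {
  "targets": [
    [-0.015, 0.09, 0, 0, 0, 0],
    [-0.015, 0.09, 0, 0, 0, 0],
    [-0.01, 0.09, 0, 0, 0, 0],
    [-0.01, 0.09, 0, 0, 0, 0],
    [0, 0, 0, 0, 0, 0]
  ]
}}

```text
time_s: 2.6
tcp_pos: [0.4627, 0.1143, 0.2449]
eef_rot: [-180.0, -0.0, -179.8]
contact_force: [-0.7, -0.7, 0.2]
gripper_width: 0.0768
gripper_force: 0.0
```

Run:
```python
from h import *
from plant import r
s=r.get_state();c=r.camera_info("wrist");im=r.capture("wrist")[:,:,::-1].copy();cv2.imwrite("pics/w1.png",im)
print(s["tcp_pos"],s["eef_rot"],c)
for dx in(-.025,.025):
  for dy in(-.025,.025): print(proj(c,(.462+dx,.1135+dy,.095)).round(1))
```

```text
[0.46268063 0.11428683 0.24493454] [-1.79990483e+02 -3.10325408e-02 -1.79836845e+02] {'K': array([[292.11166772,   0.        , 323.00780024],
       [  0.        , 292.11166772, 197.17946176],
       [  0.        ,   0.        ,   1.        ]]), 'eye': array([0.39598555, 0.11481422, 0.38290089]), 'attitude': array([1.65580530e+02, 5.40092495e-02, 9.01086921e+01])}
[296.6 164.8]
[347.1 164.9]
[297.6 213.1]
[346.1 213.2]
```

View pics/w1.png

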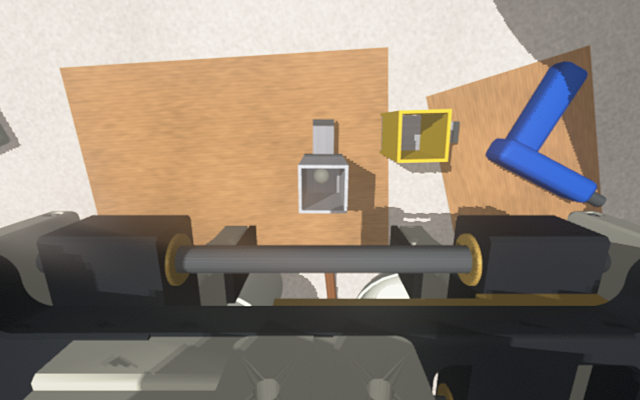

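The wrist view shows the grey cup rim at columns 298–348, rows 165–212, which is where it was predicted to within about 1 mm. The yellow cup is clear at (424,136), so I descend.

Call:
{"fn": "carry_out", "kwargs": {
  "targets": [
    [0, 0, 0.08, 0, 0, 0],
    [0, 0, 0.08, 0, 0, 0],
    [0, 0, 0.08, 0, 0, 0],
    [0, 0, 0.06, 0, 0, 0],
    [0, 0, 0.05, 0, 0, 0]
  ]
}}

```text
time_s: 3.28
tcp_pos: [0.462, 0.1105, 0.0692]
eef_rot: [-180.0, -0.1, 179.9]
contact_force: [0.2, -0.4, 0.4]
gripper_width: 0.0774
gripper_force: 0.0
```

Call:
{"fn": "carry_out", "kwargs": {
  "targets": [
    [0, 0, 0, 0, 0, 0],
    [0, 0, 0, 0, 0, 0],
    [0, 0, 0, 0, 0, 0],
    [0, 0, 0, 0, 0, 0],
    [0, 0, 0, 0, 0, 0]
  ],
  "hand": 0.4,
  "squeeze": 40
}}

```text
time_s: 3.9
tcp_pos: [0.4634, 0.1124, 0.0715]
eef_rot: [179.9, 0.1, -180.0]
contact_force: [-0.7, 0.2, 6.9]
gripper_width: 0.0499
gripper_force: 40.0
```

Call:
{"fn": "carry_out", "kwargs": {
  "targets": [
    [0, 0, -0.03, 0, 0, 0],
    [0, 0, -0.06, 0, 0, 0],
    [0, 0, -0.08, 0, 0, 0],
    [0, 0, -0.08, 0, 0, 0],
    [0, 0, -0.05, 0, 0, 0]
  ]
}}

```text
time_s: 4.53
tcp_pos: [0.4627, 0.1121, 0.2224]
eef_rot: [179.9, 0.1, 180.0]
contact_force: [0.7, -0.7, -2.8]
gripper_width: 0.05
gripper_force: 40.0
```

Call:
{"fn": "carry_out", "kwargs": {
  "targets": [
    [-0.05, -0.035, 0, 0, 0, 0],
    [-0.08, -0.055, 0, 0, 0, 0],
    [-0.08, -0.055, 0, 0, 0, 0],
    [-0.07, -0.05, 0, 0, 0, 0],
    [-0.04, -0.03, 0, 0, 0, 0]
  ]
}}

```text
time_s: 5.15
tcp_pos: [0.6235, -0.0019, 0.2196]
eef_rot: [-180.0, -0.1, 179.9]
contact_force: [-0.6, 1.0, -1.5]
gripper_width: 0.0497
gripper_force: 40.0
```

Run:
```python
from h import *
from plant import r
s=r.get_state();print(s["tcp_pos"],s["eef_rot"],s["contact_force"],s["gripper_force"])
t=r.capture("top")[:,:,::-1];d=r.capture("side")[:,:,::-1]
o=np.zeros((600,800,3),np.uint8);o[:,:400]=cv2.resize(t[50:250,260:393],(400,600));o[:600,400:]=cv2.resize(d[20:245,275:425],(400,600))
cv2.imwrite("pics/over.png",o)
```

```text
[ 0.62346215 -0.00193345  0.21959023] [-1.79992535e+02 -7.16988501e-02  1.79917258e+02] [-0.58619292  1.03973757 -1.50543516] 39.99847590923309
```

View pics/over.png

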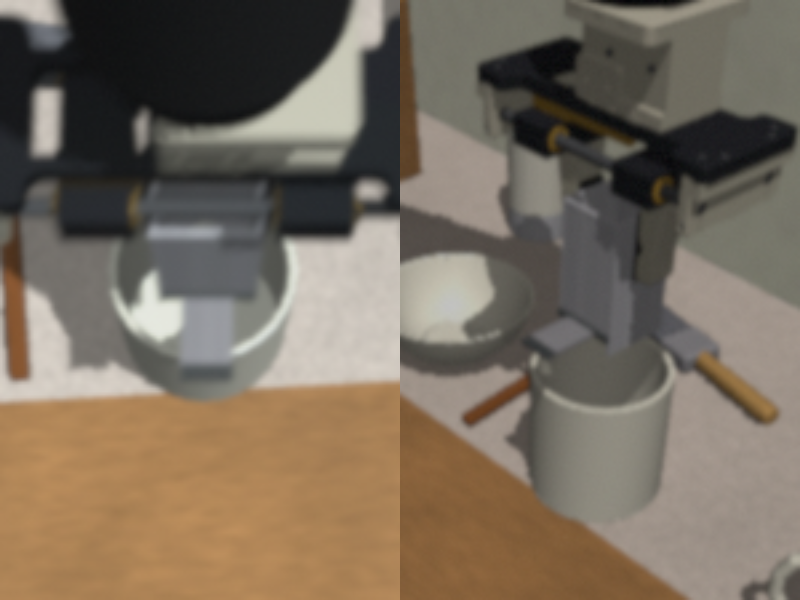

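The cup hangs upright over the jar, with its tab at (206,335) against a jar centre near column 203, so it is centred to about 1 mm. I lower it in stages.

Call:
{"fn": "carry_out", "kwargs": {
  "targets": [
    [0, 0, 0.03, 0, 0, 0],
    [0, 0, 0.03, 0, 0, 0],
    [0, 0, 0.02, 0, 0, 0],
    [0, 0, 0.01, 0, 0, 0],
    [0, 0, 0, 0, 0, 0]
  ]
}}

```text
time_s: 5.88
tcp_pos: [0.6224, -0.0004, 0.1751]
eef_rot: [-180.0, -0.0, -180.0]
contact_force: [0.5, 0.2, -1.0]
gripper_width: 0.0499
gripper_force: 40.0
```

Call:
{"fn": "carry_out", "kwargs": {
  "targets": [
    [0, 0, 0.01, 0, 0, 0],
    [0, 0, 0.01, 0, 0, 0],
    [0, 0, 0.01, 0, 0, 0],
    [0, 0, 0.01, 0, 0, 0],
    [0, 0, 0, 0, 0, 0]
  ]
}}

```text
time_s: 6.5
tcp_pos: [0.6233, -0.0004, 0.1552]
eef_rot: [180.0, 0.1, -180.0]
contact_force: [3.5, 0.8, 0.1]
gripper_width: 0.0496
gripper_force: 40.0
```

Call:
{"fn": "carry_out", "kwargs": {
  "targets": [
    [0, 0, 0.006, 0, 0, 0],
    [0, 0, 0.006, 0, 0, 0],
    [0, 0, 0, 0, 0, 0],
    [0, 0, 0, 0, 0, 0],
    [0, 0, 0, 0, 0, 0]
  ]
}}

```text
time_s: 7.12
tcp_pos: [0.6229, -0.0005, 0.1494]
eef_rot: [180.0, 0.0, 180.0]
contact_force: [3.9, 2.2, -1.1]
gripper_width: 0.0498
gripper_force: 40.0
```

Call:
{"fn": "carry_out", "kwargs": {
  "targets": [
    [0, 0, 0, 0, 0, 0],
    [0, 0, 0, 0, 0, 0],
    [0, 0, 0, 0, 0, 0],
    [0, 0, 0, 0, 0, 0],
    [0, 0, 0, 0, 0, 0]
  ]
}}

```text
time_s: 7.75
tcp_pos: [0.6226, -0.0005, 0.1494]
eef_rot: [180.0, 0.0, 180.0]
contact_force: [3.5, 2.2, -1.8]
gripper_width: 0.0499
gripper_force: 40.0
```

Run:
```python
from h import *
from plant import r
s=r.get_state();print(s["tcp_pos"],s["contact_force"])
t=r.capture("top")[:,:,::-1];d=r.capture("side")[:,:,::-1]
o=np.zeros((600,800,3),np.uint8);o[:,:400]=cv2.resize(t[50:250,260:393],(400,600));o[:600,400:]=cv2.resize(d[20:245,275:425],(400,600))
cv2.imwrite("pics/in.png",o)
```

```text
[ 6.22591782e-01 -5.06868594e-04  1.49365518e-01] [ 3.49840586  2.16536019 -1.80818557]
```

View pics/in.png

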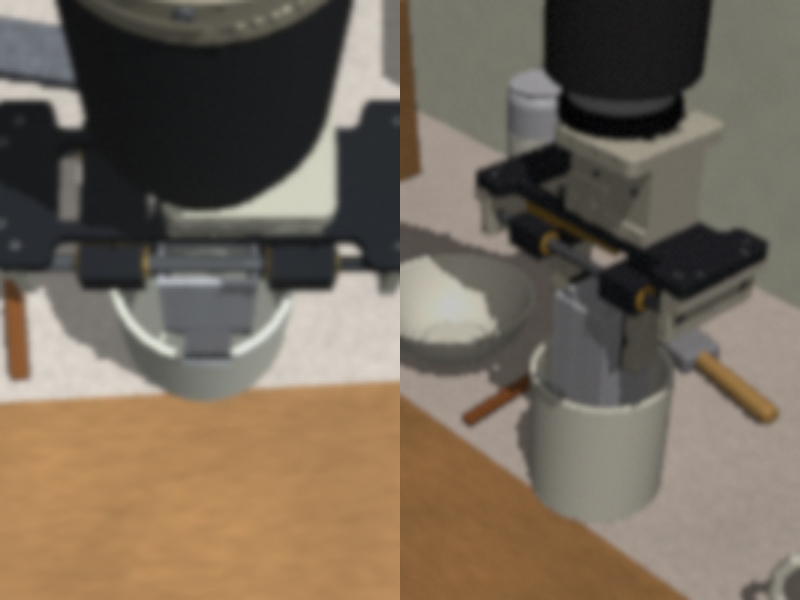

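The tab is tilted well up against the rim and the cup's foot is inside the jar. I go a touch lower to make sure the ball rolls out, then lift.

Call:
{"fn": "carry_out", "kwargs": {
  "targets": [
    [0, 0, 0.006, 0, 0, 0],
    [0, 0, 0, 0, 0, 0],
    [0, 0, 0, 0, 0, 0],
    [0, 0, 0, 0, 0, 0],
    [0, 0, 0, 0, 0, 0]
  ]
}}

```text
time_s: 8.48
tcp_pos: [0.6226, -0.0006, 0.1464]
eef_rot: [-180.0, 0.0, 180.0]
contact_force: [3.5, 1.1, -1.5]
gripper_width: 0.0498
gripper_force: 40.0
```

Call:
{"fn": "carry_out", "kwargs": {
  "targets": [
    [0, 0, -0.02, 0, 0, 0],
    [0, 0, -0.04, 0, 0, 0],
    [0, 0, -0.04, 0, 0, 0],
    [0, 0, -0.04, 0, 0, 0],
    [0, 0, -0.02, 0, 0, 0]
  ]
}}

```text
time_s: 9.1
tcp_pos: [0.6219, -0.0009, 0.2276]
eef_rot: [-180.0, -0.0, 180.0]
contact_force: [-0.8, -0.1, -1.3]
gripper_width: 0.0497
gripper_force: 40.0
```

Call:
{"fn": "carry_out", "kwargs": {
  "targets": [
    [0.04, 0.03, 0, 0, 0, 0],
    [0.07, 0.05, 0, 0, 0, 0],
    [0.08, 0.055, 0, 0, 0, 0],
    [0.08, 0.055, 0, 0, 0, 0],
    [0.05, 0.035, 0, 0, 0, 0]
  ]
}}

```text
time_s: 9.72
tcp_pos: [0.4601, 0.1121, 0.2261]
eef_rot: [-180.0, -0.1, -180.0]
contact_force: [0.4, 0.8, -1.3]
gripper_width: 0.0497
gripper_force: 40.0
```

Run:
```python
from h import *
from plant import r
s=r.get_state();print(s["tcp_pos"],s["contact_force"])
t=r.capture("top")[:,:,::-1];d=r.capture("side")[:,:,::-1]
o=np.zeros((600,800,3),np.uint8);o[:,:400]=cv2.resize(t[90:290,240:373],(400,600));o[:600,400:]=cv2.resize(d[20:245,235:385],(400,600))
cv2.imwrite("pics/out.png",o)
```

```text
[0.46014319 0.11208828 0.22611391] [ 0.41350539  0.84531865 -1.34796087]
```

View pics/out.png

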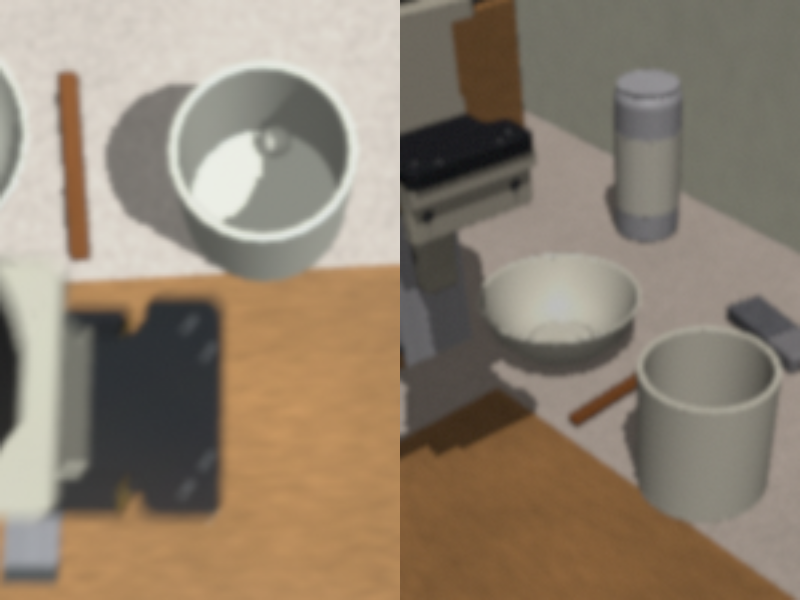

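The ball lies on the jar's floor at (272,140) and the jar has not moved. I put the cup back on its old spot.

Call:
{"fn": "carry_out", "kwargs": {
  "targets": [
    [0, 0, 0.06, 0, 0, 0],
    [0, 0, 0.08, 0, 0, 0],
    [0, 0, 0.08, 0, 0, 0],
    [0, 0, 0.05, 0, 0, 0],
    [0, 0, 0.025, 0, 0, 0]
  ]
}}

```text
time_s: 10.45
tcp_pos: [0.4619, 0.111, 0.0774]
eef_rot: [-179.9, -0.2, 180.0]
contact_force: [0.1, -0.4, -1.6]
gripper_width: 0.05
gripper_force: 40.0
```

Call:
{"fn": "carry_out", "kwargs": {
  "targets": [
    [0, 0, 0.006, 0, 0, 0],
    [0, 0, 0.006, 0, 0, 0],
    [0, 0, 0.004, 0, 0, 0],
    [0, 0, 0, 0, 0, 0],
    [0, 0, 0, 0, 0, 0]
  ]
}}

```text
time_s: 11.08
tcp_pos: [0.4631, 0.1122, 0.0715]
eef_rot: [180.0, 0.1, -180.0]
contact_force: [-0.1, -0.2, 3.2]
gripper_width: 0.0498
gripper_force: 40.0
```

Call:
{"fn": "carry_out", "kwargs": {
  "targets": [
    [0, 0, 0, 0, 0, 0],
    [0, 0, 0, 0, 0, 0],
    [0, 0, 0, 0, 0, 0],
    [0, 0, 0, 0, 0, 0],
    [0, 0, 0, 0, 0, 0]
  ],
  "hand": 0.88
}}

```text
time_s: 11.7
tcp_pos: [0.4626, 0.1119, 0.0708]
eef_rot: [-180.0, -0.0, 180.0]
contact_force: [-0.9, 0.8, -0.2]
gripper_width: 0.0774
gripper_force: 0.0
```

Call:
{"fn": "carry_out", "kwargs": {
  "targets": [
    [0, 0, -0.03, 0, 0, 0],
    [0, 0, -0.06, 0, 0, 0],
    [0, 0, -0.08, 0, 0, 0],
    [0, 0, -0.08, 0, 0, 0],
    [0, 0, -0.06, 0, 0, 0]
  ]
}}

```text
time_s: 12.32
tcp_pos: [0.4628, 0.112, 0.2277]
eef_rot: [180.0, 0.1, 180.0]
contact_force: [0.4, -0.3, 0.7]
gripper_width: 0.0769
gripper_force: 0.0
```

Call:
{"fn": "carry_out", "kwargs": {
  "targets": [
    [0, -0.08, 0, 0, 0, 0],
    [0, -0.1, 0, 0, 0, 0],
    [0, -0.1, 0, 0, 0, 0],
    [0, -0.1, 0, 0, 0, 0],
    [0, -0.08, 0, 0, 0, 0]
  ]
}}

```text
time_s: 12.95
tcp_pos: [0.4622, -0.1198, 0.226]
eef_rot: [180.0, 0.0, 180.0]
contact_force: [0.6, 0.4, 0.1]
gripper_width: 0.0772
gripper_force: 0.0
```

Run:
```python
from h import *
from plant import r
t=r.capture("top")[:,:,::-1];d=r.capture("side")[:,:,::-1]
o=np.zeros((600,800,3),np.uint8);o[:,:400]=cv2.resize(t[90:290,240:373],(400,600));o[:600,400:]=cv2.resize(d[50:275,215:365],(400,600))
cv2.imwrite("pics/end.png",o)
```

```text
(no output)
```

View pics/end.png

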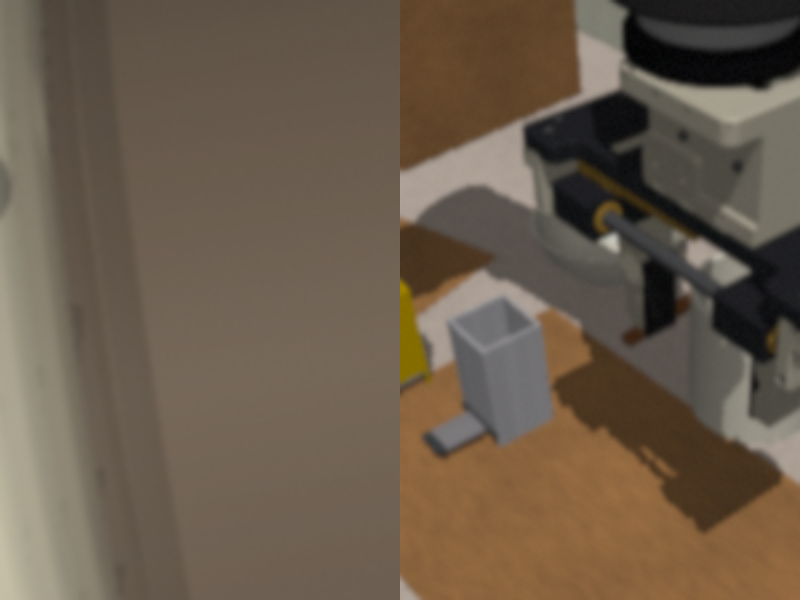

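The side view shows the cup standing upright at (500,370) with its tab level and flap shut. The arm is clear, so I hand in.

```bash
python3 -c "
from plant import r
print(r.get_state()['qd']);print(r.close_job())"
```

```text
[ 3.11096046 -0.44555728 -0.49745533 -0.56132958  0.28027075 -4.09580246]
the job is handed in; nothing more can be done
None
```

The job is handed in: the ball is at the bottom of the jar, the jar is where it started, and the empty cup stands upright and shut on its old spot; no verdict was returned.

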